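# Run the sample carrier along its guide lane to the reader

## Robot

A 6-joint arm with a two-finger parallel gripper is mounted at the origin on a cart in front of the work surface, level with it; the furniture and walls round the work are solid. World frame = base frame: x ahead of the robot, y to its left, z up, the work surface at z = 0. Lengths are in m, angles in rad, forces in N, time in s.
With the tool pointing down it reaches from about 0.35 to 0.925 m from the base axis. Payload 6.4 kg.
Tool frame: the origin (TCP) lies between the finger pads; the fingertips stand 14 mm ahead of it and the grasp point (between the pads) lies 5 mm behind it (ctrl.tips_ahead is the distance from the TCP to the fingertips, in m); z points along the fingers, y is the line along which they close (so a half turn about z gives the same grasp; the last joint's range is limited). The gripper opens to 94 mm and grips with 3 to 60 N. Pads are 16 mm wide; open, the fingers measure 119 mm over their backs; the gripper's body (75 mm by 177 mm) begins 78 mm behind the grasp point.
Start: joints at [1.136, 0.245, 1.558, -0, 1.339, -0.174], TCP at [0.168, 0.628, 0.219] pointing down, gripper open.
Joint ranges: [-3.13, 3.13], [-1.02, 2.26], [0.13, 2.54], [-0.95, 4.09], [0.21, 2.88], [-2.74, 2.74]. Speed limits (rad/s): [2.57, 2.57, 3.14, 3.14, 3.14, 3.14].

## Interface

Orientations are given as a unit quaternion [x, y, z, w].
In Python, from plant import ctrl, vision, workorder gives the robot as it stands.
- The arm moves only by the tool apply_moves, never from a script. Its argument "targets" is text: rows parted by semicolons, each of 7 numbers parted by spaces: the turn, a rotation vector about the tool's x, y, z in rad, then the shift along the tool's x, y, z in mm, then the finger opening in mm, from 0 to 94. A call has 1 to 5 rows; each row shifts and turns the commanded pose from where the row before left it, along the tool's axes as they then stand; what a row does not reach is not made up. A row lasts 1/12 s, in which the tool goes at most 41.7 mm and 7.16 degrees, less where a joint would pass 70% of its speed; a pose out of reach is approached as far as the arm can. A call with a gripper value outside its range is refused whole. The fingers move at their own pace and stop on an object; "grip_force" is the grip in N (left out, the last holds). Time passes only in rows, so rows that do not move let the fingers close. It gives the time, the measured TCP pose, the force, the opening and the grip force at its end, in the units of the state.
- ctrl.get_obs(): the state, without advancing time (a new reading comes with each control period).
- vision.camera(name): name is "side" or "top" or "wrist"; returns a dict with "img" (400x640x3 uint8, blue, green, red), "range_z" (400x640 float32, m along the optical axis (not along the pixel's ray), 0 where there is no reading), "camera_matrix" (3x3 intrinsics, pixels), "R" (3x3) and "t" (3): a world point X has camera coordinates R X + t. Camera axes: x right, y down, z forward; pixel columns grow to the right and rows downward; lengths in m; the calibration is good to about 2 mm. The wrist camera is an equidistant fisheye: a pixel r from the principal point sees the ray r / f radians off the axis. A picture is of the moment at which its call begins.
- workorder.job_done(): hands the job in; it is judged then, once.
The state is a dict: "t": time; "joint_pos": joint angles; "qvel": joint speeds; "joint_torque": joint torques, N m; "ee_pos": TCP position; "tool_rot": TCP orientation; "wrist_force": force on the tool from outside, world axes, zero at the start; "ft_torque": the same for the moment, N m; "finger_gap": opening from 0.0 (shut) to 1.0 (fully open); "gripper_force": force on a finger pad.
Only numpy, scipy, OpenCV 4.12 (cv2) and the standard library are available. Lean on these libraries where they do the work, as an engineer would, in place of code of your own. Each camera call takes 0.05 s, during which the arm holds its last target. There are 200 camera calls.

## Task

With shut fingertips, push the white carrier puck that holds the orange-capped vial along its curved guide lane, through the junction and down the common lane, until it stands right up against the grey stop in front of the reader (between the green marks), then draw the hand clear. Follow the lane gently with the fingertips against the back of the puck: slide it on the bed all the way, never pinch, lift, tip or flick it, and do not touch the vial. Leave the blue-capped carrier and the things lying beside the track where they are.

Things in the scene. Friction and masses are not known exactly. Their poses are not given: they have to be found in the camera images.
- track: Fixed Y-shaped carrier track: bed plate 370 x 200 x 6 mm on the worktop; origin under its centre, +x = direction of travel to the reader, +y left of travel, z up. Two entry lanes (at y = +60 and y = -60 mm) merge into one lane along y = 0. Lanes are 51 mm wide between round steel rails 6 mm thick whose tops are 16 mm above the worktop; the entry end is open.
- bend_left (a point): Start (centre line, on the bed, z = 6 mm) of the bend of the +y entry lane: (-60, 60) mm in the track's frame, axes as the track's. Before it, from x = -165, the lane is straight along x. From here it turns by an arc of radius 75 mm through 53 degrees towards the middle, reaching (0, 30), then by an equal opposite arc to the junction.
- bend_right (a point): The same on the -y entry lane, mirrored: (-60, -60) mm in the track's frame, middle of the bend at (0, -30).
- junction (a point): End of both bends, on the bed: (60, 0) mm in the track's frame, axes as the track's. From here one lane runs straight along x to the bay.
- bay (a point): On the bed between two green marks: where the centre of a puck's underside lies when the puck stands against the stop, (150, 0, 6) mm in the track's frame. The grey stop's face is 24 mm beyond, its top 24 mm above the worktop, 70 mm wide; the grey reader behind it is 66 mm wide, its top 50 mm above the worktop.
- puck_orange_mid (a point): Centre, half-way up, of the white puck with the orange-capped vial: a loose upright cylinder 48 mm across, 36 mm tall, about 0.13 kg, slippery (friction 0.25). On the bed its top is 42 mm above the worktop, so tips 18 to 38 mm above the worktop push it above the rails. The cap's top is at 64 mm. It starts in the straight part of either entry lane.
- puck_orange: The same puck; origin at the centre of its underside, z up.
- vial_orange: The vial with orange cap fixed in that puck; origin on its axis at the puck's top face, from where it rises 22 mm. Not to be touched.
- puck_blue: An equal white puck with a blue-capped vial in the other entry lane; origin at the centre of its underside. To be left where it stands.
- tape_white: Loose roll of white tape, 62 x 65 x 19 mm, lying on the worktop beside the track; origin under its centre. Bystander.
- box_blades: Loose small flat white carton, 42 x 70 x 12 mm, lying on the worktop beside the track; origin under its centre. Bystander.
There are look-alikes about, which are no part of the job. Leave any brown look-alike of the puck_orange alone.

How it is judged:
On the way:
1. the orange-capped carrier has come round the bend into the common lane, before the bay (x of puck_orange in the frame of track between 0.05 and 0.135 m and y of puck_orange in the frame of track between -0.012 and 0.012 m), for 0.05 s.
At the end, for the whole second after the job is handed in: The orange-capped carrier stands upright and still on the bed with its front within 6 mm of the stop, within 5 mm of the common lane's centre line; the blue-capped carrier is within 10 mm of where it stood (x of puck_orange in the frame of track above 0.144 m and y of puck_orange in the frame of track between -0.005 and 0.005 m and z of puck_orange in the frame of track below 0.009 m and angle between puck_orange's own z axis and vertical below 0.08 rad and linear speed of puck_orange below 0.01 m/s and distance of puck_blue from where it was at the start of the episode below 0.01 m); the robot touches nothing.
It fails at once if the orange-capped carrier is lifted more than 10 mm off the bed or tipped by more than 0.3 rad (z of puck_orange in the frame of track above 0.016 m or angle between puck_orange's own z axis and vertical above 0.3 rad).
It fails at once if the orange-capped carrier is flicked (faster than 0.4 m/s) or pushed with more than 30 N (linear speed of puck_orange above 0.4 m/s or contact force between the fingers and puck_orange above 30 N).
It fails at once if the fingers touch the vial (more than 1 N) (contact force between the fingers and vial_orange above 1 N).
It fails at once if the blue-capped carrier is moved by more than 10 mm (distance of puck_blue from where it was at the start of the episode above 0.01 m).
It fails at once if a thing beside the track is moved by more than 15 mm (distance of any of tape_white, box_blades from where it was at the start of the episode above 0.015 m).
It also fails if it takes over 48 s, if anything falls off the work surface, if the arm or the gripper's body presses on something with over 40 N, if the wrist force passes 120 N, or if a joint passes its speed limit or range.

## Working session

There is one attempt and no reset: what is moved stays moved. The work goes in short steps, Python scripts to look and compute and a tool call to move; the robot and the scene stay as the last step left them, time stands still between calls to the robot, and variables do not carry over. Pictures are saved under pics/ and viewed, at most 10 in all, crops included, and the job is handed in when it is done.

Besides the shell and the picture viewer there is one more tool, called after "Request:" by a JSON object that holds its "api" and its "payload", one argument or row to a line. apply_moves: Moves the arm, as the interface text tells. Its arguments: {"type":"object","properties":{"targets":{"type":"string"},"grip_force":{"type":"number"}},"required":["targets"]}

```bash
mkdir -p pics; python3 - <<'E'
from plant import ctrl, vision
import cv2,numpy as np
o=ctrl.get_obs();print(o['t'],o['ee_pos'],o['tool_rot'],o['finger_gap'])
for n in('top','side'):
    c=vision.camera(n);cv2.imwrite(f'pics/{n}0.png',c['img']);np.savez(f'{n}0.npz',**c)
    print(n,c['camera_matrix'].tolist(),(-c['R'].T@c['t']).tolist())
E
```

```text
0.0 [0.16732926 0.62749383 0.21836469] [ 1.30033452e-01  9.91509132e-01 -9.25477919e-04 -2.94424158e-04] 0.9978062345959928
top [[402.19311180751055, 0.0, 323.0094374280734], [0.0, 402.19311180751055, 200.23570262599378], [0.0, 0.0, 1.0]] [0.32214908885073906, -0.0547893536953187, 1.0128046143682872]
side [[416.5128832193625, 0.0, 317.7673467413638], [0.0, 416.5128832193625, 198.99734676229454], [0.0, 0.0, 1.0]] [0.3506077304825406, 0.7796261142981814, 0.7640686462666667]
```

View pics/top0.png

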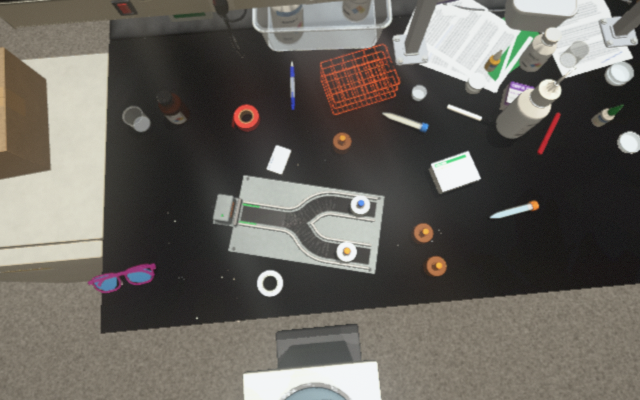

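View pics/side0.png

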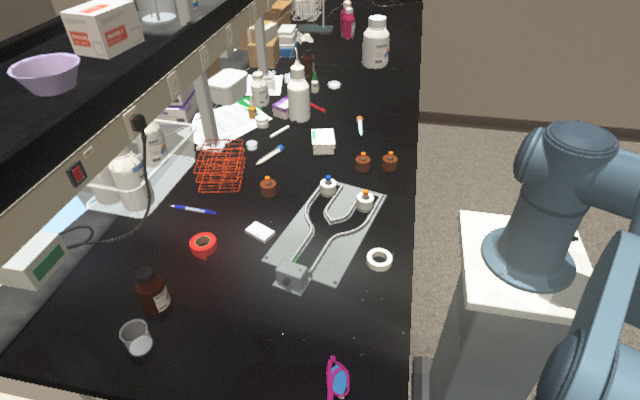

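Top view: the track runs leftwards in the image (world +y). The reader is at (228,210), the orange carrier is in the lower lane at (346,250) and the blue one in the upper lane at (360,204). The tape is at (270,283), the carton at (279,159), and the brown look-alikes are off the track. The side view agrees.

```bash
cat > h.py <<'E'
import cv2,numpy as np
def topix(c,P):
    return np.array([ (lambda q:(c['camera_matrix']@q)[:2]/q[2])(c['R']@p+c['t']) for p in np.atleast_2d(P)])
def onplane(c,uv,z):
    K=np.asarray(c['camera_matrix']);R=np.asarray(c['R']);o=-R.T@c['t'];out=[]
    for u,v in np.atleast_2d(uv):
        d=R.T@np.linalg.solve(K,[u,v,1.]);out.append((o+d*(z-o[2])/d[2])[:2])
    return np.array(out)
E
python3 - <<'E'
import cv2,numpy as np
from h import *
for n,roi in(('top',(205,165,400,300)),('side',(250,165,400,300))):
    c=dict(np.load(n+'0.npz'));im=c['img'];hsv=cv2.cvtColor(im,cv2.COLOR_BGR2HSV)
    m=np.zeros(im.shape[:2],np.uint8);x0,y0,x1,y1=roi;m[y0:y1,x0:x1]=1
    for nm,lo,hi in(('orange',(8,140,120),(25,255,255)),('blue',(100,130,80),(130,255,255)),('green',(45,110,60),(80,255,255))):
        k=cv2.inRange(hsv,lo,hi)*m
        N,_,st,ce=cv2.connectedComponentsWithStats(k)
        for i in range(1,N):
            if st[i,4]>3:
                z={'orange':.064,'blue':.064,'green':.006}[nm]
                print(n,nm,st[i,4],ce[i].round(1),onplane(c,ce[i],z).round(4))
    if n=='top':
        # plate: grey pixels
        k=cv2.inRange(hsv,(0,0,70),(180,70,255))*m
        k=cv2.morphologyEx(k,cv2.MORPH_CLOSE,np.ones((3,3)))
        cs,_=cv2.findContours(k,cv2.RETR_EXTERNAL,cv2.CHAIN_APPROX_NONE);ct=max(cs,key=cv2.contourArea)
        W=onplane(c,ct[:,0],.006)*1000
        np.save('plate.npy',W)
        r=cv2.minAreaRect(W.astype(np.float32));print(r,W.min(0),W.max(0))
    cv2.imwrite(f'pics/{n}crop.png',cv2.resize(im[y0:y1,x0:x1],None,fx=4,fy=4,interpolation=cv2.INTER_CUBIC))
E
```

```text
top orange 24 [346.5 250.5] [[ 0.4083 -0.1123]]
top blue 18 [360.5 202.8] [[ 0.5194 -0.1577]]
top green 21 [250.  205.1] [[0.5511 0.1182]]
((516.378662109375, -22.618133544921875), (472.4284973144531, 250.65252685546875), 76.20680236816406) [ 350.31826294 -267.8040367 ] [654.32621264 216.42801552]
side orange 129 [267.2 182.5] [[ 0.6802 -0.0949]]
side orange 22 [365.5 191.5] [[ 0.4075 -0.1053]]
side blue 24 [327.7 176.8] [[ 0.5198 -0.1522]]
```

View pics/topcrop.png

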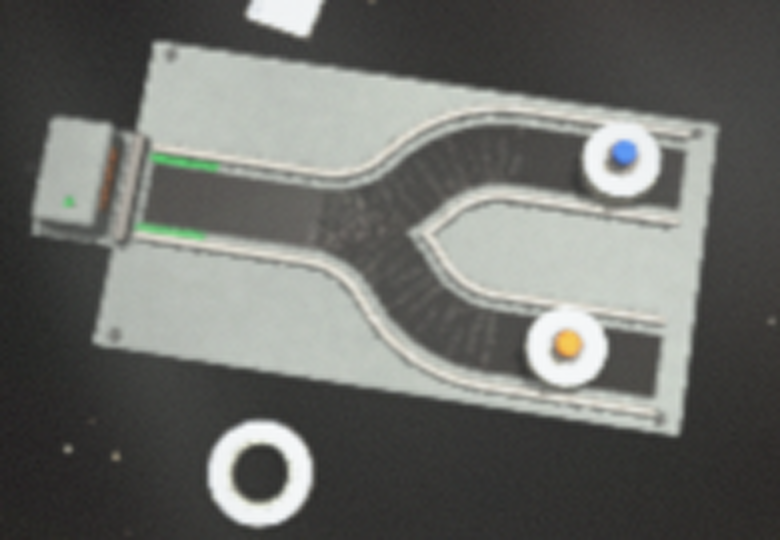

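The enlarged crop shows the plate corners at crop pixels (154,42), (718,124), (680,434) and (94,346). The orange puck is centred at (566,346) and the blue at (621,159). I'll fit the track pose to the corners and check it with an overlay.

```bash
cat >> h.py <<'E'
def lane(s):  # +y lane centre line by arc length from x=-165 (m), returns x,y,heading
    R=.075;a=np.radians(53.13);L1=.105;A=R*a
    if s<L1: return -.165+s,.06,0.
    s-=L1
    if s<A: t=s/R; return -.06+R*np.sin(t),.06-R*(1-np.cos(t)),-t
    s-=A
    if s<A: t=a-s/R; return .06-R*np.sin(t),R*(1-np.cos(t)),-t
    return .06+s-A,0.,0.
def T2W(p,pose):
    x,y,th=pose;c,s=np.cos(th),np.sin(th);return np.atleast_2d(p)@np.array([[c,s],[-s,c]])+[x,y]
def W2T(p,pose):
    x,y,th=pose;c,s=np.cos(th),np.sin(th);return (np.atleast_2d(p)-[x,y])@np.array([[c,-s],[s,c]])
E
python3 - <<'E'
from h import *
from scipy.optimize import least_squares
c=dict(np.load('top0.npz'))
px=(np.array([(154,42),(718,124),(680,434),(94,346)])+.5)/4-.5+[205,165]
W=onplane(c,px,.006);M=np.array([(.185,-.1),(-.185,-.1),(-.185,.1),(.185,.1)])
print(W.round(4).tolist(),[np.linalg.norm(W[i]-W[i-1]).round(4) for i in range(4)])
f=least_squares(lambda p:(T2W(M,p)-W).ravel(),[.47,0,1.5]);pose=f.x
print(pose,(f.fun*1000).round(1))
np.save('pose.npy',pose)
pk=[onplane(c,(np.array(q)+.5)/4-.5+[205,165],z)[0] for q,z in(((566,346),.042),((621,159),.042),((567,343),.064))]
print('pucks W',pk,'T',W2T(pk,pose).round(4).tolist())
im=cv2.imread('pics/topcrop.png')
def dr(P,z,col):
    w=T2W(P,pose);q=topix(c,np.c_[w,np.full(len(w),z)])
    q=((q-[205,165]+.5)*4-.5).round().astype(int);cv2.polylines(im,[q.reshape(-1,1,2)],False,col,1)
S=np.linspace(0,.33,80);C=np.array([lane(s) for s in S])
for sg in(1,-1):
  for off in(-.0285,0,.0285):
    P=np.c_[C[:,0]-off*np.sin(C[:,2]),C[:,1]+off*np.cos(C[:,2])]*[1,sg];dr(P,.016 if off else .006,(0,0,255))
dr(np.vstack([M,M[:1]]),.006,(255,0,0));dr(np.array([(.174,-.035),(.174,.035)]),.024,(0,255,255))
cv2.imwrite('pics/ov.png',im)
E
```

```text
[[0.6325, 0.1322], [0.5447, -0.2265], [0.3521, -0.1792], [0.4386, 0.1787]] [np.float64(0.1994), np.float64(0.3693), np.float64(0.1984), np.float64(0.3682)]
[ 0.49196537 -0.02367056  1.33229432] [ 0.4  0.2  0.7 -0.6 -1.  -0.6 -0.1  1. ]
pucks W [array([ 0.40889248, -0.11262534]), array([ 0.52015129, -0.15809584]), array([ 0.40862194, -0.11207888])] T [[-0.1061, 0.0597], [-0.124, -0.0591], [-0.1056, 0.0601]]
```

View pics/ov.png

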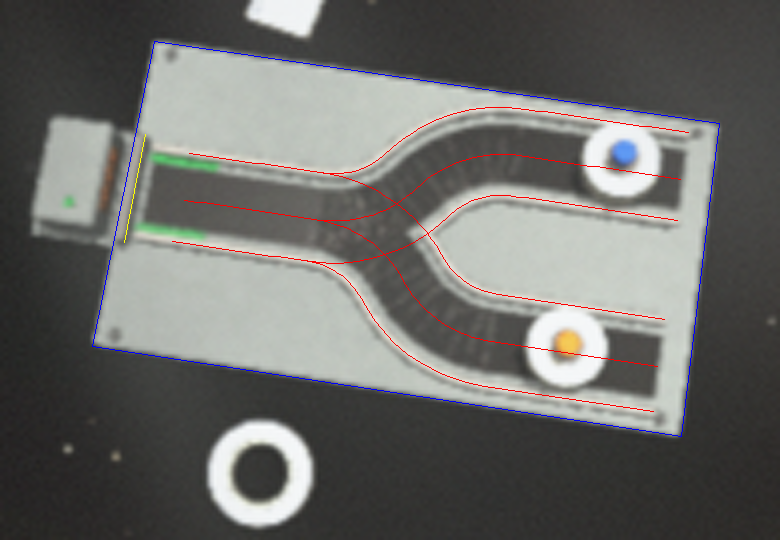

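The overlay matches the rails, lanes and stop, and the orange puck at track (-106, 60) mm lies right on its lane's centre line. The tool's y axis is already roughly along the lane, so I'll push with a finger's back face, 12.5 mm from the TCP when shut. First I'll travel to behind the puck.

```bash
cat > pl.py <<'E'
from h import *
from plant import ctrl
from scipy.spatial.transform import Rotation as Ro
pose=np.load('pose.npy')
def rel(p,R,P,Q): # turn (rotvec) and shift mm from pose p,R to P,Q
    return (R.inv()*Q).as_rotvec(),R.inv().apply(np.array(P)-p)*1000
def tool(track_xy,head,z):  # tool-down pose with tool y along lane heading
    w=T2W(track_xy,pose)[0];a=pose[2]+head
    y=np.array([np.cos(a),np.sin(a),0]);zz=np.array([0,0,-1.]);x=np.cross(y,zz)
    return np.r_[w,z],Ro.from_matrix(np.c_[x,y,zz])
def now():
    o=ctrl.get_obs();p=np.array(o['ee_pos']);R=Ro.from_quat(o['tool_rot']);y=R.as_matrix()[:,1]
    print('t',round(o['t'],2),'tip track mm',(W2T(p[:2],pose)[0]*1000).round(1),'z',p[2].round(4),'head',round(np.arctan2(y[1],y[0])-pose[2],3),'F',np.round(o['wrist_force'],1),'gap',round(o['finger_gap'],3))
    return p,R
E
python3 - <<'E'
from pl import *
p,R=now()
w1=np.array([.43,.30,.2])
r,d=rel(p,R,w1,R);print('to w1',d.round(1))
P,Q=tool((-.165,.06),0,.12);r,d=rel(w1,R,P,Q);print(P,'w1 to pre',r.round(3),d.round(1))
E
```

```text
t 0.1 tip track mm [556.1 469.3] z 0.2185 head -0.022 F [-0.6  0.4 -0.4] gap 1.003
to w1 [-338.2 -248.7   18.8]
[ 0.39468298 -0.16982506  0.12      ] w1 to pre [-0.002 -0.    -0.022] [ -87.  -462.9   80.8]
```

Request:
{"api": "apply_moves", "payload": {
  "targets": "0 0 0 -28 -21 1.5 0; 0 0 0 -28 -21 1.5 0; 0 0 0 -28 -21 1.5 0; 0 0 0 -28 -21 1.5 0; 0 0 0 -28 -21 1.5 0",
  "grip_force": 10
}}

```text
t: 0.52
ee_pos: [0.2762, 0.4889, 0.2114]
tool_rot: [0.13, 0.992, -0.0, -0.0]
wrist_force: [0.9, 0.9, -0.5]
finger_gap: 0.681
gripper_force: 0.0
```

Request:
{"api": "apply_moves", "payload": {
  "targets": "0 0 0 -28 -21 1.5 0; 0 0 0 -28 -21 1.5 0; 0 0 0 -28 -21 1.5 0; 0 0 0 -28 -21 1.5 0; 0 0 0 -28 -21 1.5 0"
}}

```text
t: 0.93
ee_pos: [0.3845, 0.3513, 0.2041]
tool_rot: [0.13, 0.992, -0.0, -0.0]
wrist_force: [0.9, 0.8, 0.2]
finger_gap: 0.327
gripper_force: 0.0
```

Request:
{"api": "apply_moves", "payload": {
  "targets": "0 0 0 -28 -21 1.5 0; 0 0 0 -28 -21 1.5 0; 0 0 0 -7 -37 0 0; 0 0 0 -7 -37 0 0; 0 0 0 -7 -37 0 0"
}}

```text
t: 1.35
ee_pos: [0.4184, 0.1836, 0.2008]
tool_rot: [0.13, 0.992, -0.0, -0.001]
wrist_force: [0.6, -1.1, -0.0]
finger_gap: 0.006
gripper_force: 0.0
```

Request:
{"api": "apply_moves", "payload": {
  "targets": "0 0 0 -7 -37 0 0; 0 0 0 -7 -37 0 0; 0 0 0 -7 -37 0 0; 0 0 0 -7 -37 0 0; 0 0 0 -7 -37 0 0"
}}

```text
t: 1.77
ee_pos: [0.4043, -0.004, 0.2013]
tool_rot: [0.13, 0.992, -0.0, 0.0]
wrist_force: [0.2, -0.0, 0.4]
finger_gap: 0.004
gripper_force: 0.0
```

```bash
python3 - <<'E'
from pl import *
p,R=now()
P,Q=tool((-.168,.06),0,.12);r,d=rel(p,R,P,Q);print(r.round(3),d.round(1))
E
```

```text
t 1.77 tip track mm [-1.6 89.8] z 0.2013 head -0.022 F [ 0.2 -0.   0.4] gap 0.004
[ 0.     0.    -0.022] [ -33.5 -165.7   81.3]
```

Request:
{"api": "apply_moves", "payload": {
  "targets": "0 0 -0.022 -7 -33 0 0; 0 0 0 -7 -33 0 0; 0 0 0 -7 -33 0 0; 0 0 0 -7 -33 0 0; 0 0 0 -5 -33 0 0"
}}

```text
t: 2.18
ee_pos: [0.3968, -0.1722, 0.2012]
tool_rot: [0.119, 0.993, 0.0, -0.0]
wrist_force: [1.1, -0.7, -0.4]
finger_gap: 0.004
gripper_force: 0.0
```

Request:
{"api": "apply_moves", "payload": {
  "targets": "0 0 0 0 0 30 0; 0 0 0 0 0 30 0; 0 0 0 0 0 20 0; 0 0 0 0 0 0 0"
}}

```text
t: 2.52
ee_pos: [0.3942, -0.1686, 0.1168]
tool_rot: [0.12, 0.993, 0.003, -0.004]
wrist_force: [-0.0, 0.9, -0.7]
finger_gap: 0.003
gripper_force: 0.0
```

```bash
python3 - <<'E'
from pl import *
from plant import vision
p,R=now()
P,Q=tool((-.160,.06),0,.038);r,d=rel(p,R,P,Q);print(r.round(3),d.round(1))
c=vision.camera('wrist');cv2.imwrite('pics/w1.png',c['img'])
E
```

```text
t 2.52 tip track mm [-163.9   60.7] z 0.1168 head -0.001 F [-0.   0.9 -0.7] gap 0.003
[ 0.004 -0.009 -0.001] [-1.4  3.6 78.8]
```

View pics/w1.png

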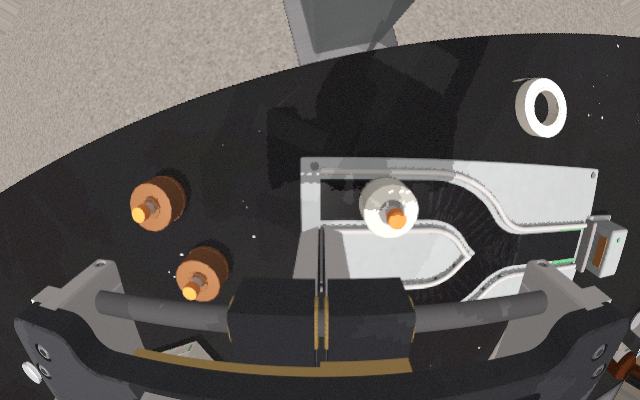

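Wrist view: thin shut fingertips at about (320,240), with the orange carrier ahead at (388,205) in the lane. The wide black blocks at (230–415, 280–365) sit higher up on the fingers. I'll check their height against the vial cap (64 mm).

```bash
python3 - <<'E'
from pl import *
from plant import vision
p,R=now()
c=vision.camera('wrist');np.savez('w1.npz',**c)
K=c['camera_matrix'];z=c['range_z'];C=c['R'];t=c['t']
for u,v in[(300,232),(320,235),(343,240),(298,270),(343,272),(343,284),(370,284),(405,284),(370,310),(370,345),(240,290),(450,310),(388,195),(397,217)]:
    x,y=(u-K[0,2])/K[0,0],(v-K[1,2])/K[1,1];r=np.hypot(x,y)
    d=np.array([x/r*np.sin(r),y/r*np.sin(r),np.cos(r)]);X=d/d[2]*z[v,u];W=C.T@(X-t)
    print((u,v),'tool mm',(R.inv().apply(W-p)*1000).round(1),'W z',W[2].round(3),W2T(W[:2],pose).round(3))
E
```

```text
t 2.57 tip track mm [-164.4   59.1] z 0.1193 head -0.001 F [ 0.6 -1.  -0. ] gap 0.005
(300, 232) tool mm [-38.2 -20.3 120.3] W z -0.001 [[-0.184  0.022]]
(320, 235) tool mm [ 7.5 -0.3  4.5] W z 0.115 [[-0.165  0.067]]
(343, 240) tool mm [-44.3  22.1 114.3] W z 0.005 [[-0.142  0.015]]
(298, 270) tool mm [  8.8 -10.3 -40.1] W z 0.159 [[-0.175  0.068]]
(343, 272) tool mm [  8.4  10.2 -41.3] W z 0.161 [[-0.154  0.067]]
(343, 284) tool mm [ 32.5   6.2 -90.2] W z 0.21 [[-0.158  0.091]]
(370, 284) tool mm [ 33.3  13.5 -91.9] W z 0.211 [[-0.151  0.092]]
(405, 284) tool mm [-91.6  87.8 104.5] W z 0.015 [[-0.076 -0.032]]
(370, 310) tool mm [  32.6   12.  -102.9] W z 0.222 [[-0.153  0.091]]
(370, 345) tool mm [  23.8   12.3 -106.3] W z 0.226 [[-0.152  0.082]]
(240, 290) tool mm [ 32.8 -21.8 -94.8] W z 0.214 [[-0.186  0.091]]
(450, 310) tool mm [ 26.3  36.7 -97.3] W z 0.217 [[-0.128  0.085]]
(388, 195) tool mm [11.9 55.5 77.2] W z 0.042 [[-0.109  0.071]]
(397, 217) tool mm [-0.1 59.1 56.6] W z 0.063 [[-0.105  0.059]]
```

The blocks sit over 85 mm above the TCP, so the vial is clear. The wrist camera also confirms the puck at track (-105, 59). Descending behind it.

Request:
{"api": "apply_moves", "payload": {
  "targets": "0 0 0 0 0 30 0; 0 0 0 0 0 30 0; 0 0 0 0 0 15 0; 0 0 0 0 0 4 0; 0 0 0 0 0 0 0"
}}

```text
t: 3.03
ee_pos: [0.3978, -0.1708, 0.0431]
tool_rot: [0.119, 0.993, -0.0, 0.0]
wrist_force: [0.2, -0.6, 0.3]
finger_gap: 0.009
gripper_force: 0.0
```

```bash
cat > plan.py <<'E'
from pl import *
import sys
# usage: plan.py s_end_mm ds_mm n [s_puck_mm] : rows for tip behind puck at lane distance s
D=.0365;Z=.038
def tp(s):
    x,y,h=lane(s);return tool((x-D*np.cos(h),y-D*np.sin(h)),h,Z)
p,R=now()
# nearest s for present tip
S=np.linspace(.0,.34,1400)
dist=[np.linalg.norm(tp(s)[0][:2]-p[:2]) for s in S];s=S[int(np.argmin(dist))]
print('virtual puck s %.1f mm, off-track %.1f mm'%(s*1000,min(dist)*1000), 'lane', np.round(lane(s),3))
ds=float(sys.argv[1])/1000;n=int(sys.argv[2])
P,Q=p,R
for i in range(n):
    s=min(s+ds,float(sys.argv[3])/1000 if len(sys.argv)>3 else 9);P2,Q2=tp(s);r,d=rel(P,Q,P2,Q2);print(r.round(3),d.round(1),'->',np.round(lane(s)[:2],3));P,Q=P2,Q2
E
python3 plan.py 6 8
```

```text
t 3.03 tip track mm [-165.2   56.7] z 0.0431 head 0.0 F [ 0.2 -0.6  0.3] gap 0.009
virtual puck s 36.2 mm, off-track 3.3 mm lane [-0.129  0.06   0.   ]
[-0.  0.  0.] [3.3 5.9 5.1] -> [-0.123  0.06 ]
[0. 0. 0.] [0. 6. 0.] -> [-0.117  0.06 ]
[0. 0. 0.] [0. 6. 0.] -> [-0.111  0.06 ]
[0. 0. 0.] [0. 6. 0.] -> [-0.105  0.06 ]
[0. 0. 0.] [0. 6. 0.] -> [-0.099  0.06 ]
[0. 0. 0.] [-0.  6.  0.] -> [-0.093  0.06 ]
[0. 0. 0.] [0. 6. 0.] -> [-0.087  0.06 ]
[0. 0. 0.] [0. 6. 0.] -> [-0.081  0.06 ]
```

Request:
{"api": "apply_moves", "payload": {
  "targets": "0 0 0 2 5 4 0; 0 0 0 0 6 0 0; 0 0 0 0 6 0 0; 0 0 0 0 6 0 0; 0 0 0 0 6 0 0"
}}

```text
t: 3.45
ee_pos: [0.4029, -0.1416, 0.0392]
tool_rot: [0.119, 0.993, -0.001, 0.001]
wrist_force: [-0.6, 0.2, -0.1]
finger_gap: 0.007
gripper_force: 0.4
```

```bash
python3 plan.py 6 8
```

```text
t 3.45 tip track mm [-135.7   58.6] z 0.0392 head 0.0 F [-0.6  0.2 -0.1] gap 0.007
virtual puck s 65.9 mm, off-track 1.4 mm lane [-0.099  0.06   0.   ]
[-0.001  0.002  0.   ] [1.4 6.  1.2] -> [-0.093  0.06 ]
[0. 0. 0.] [0. 6. 0.] -> [-0.087  0.06 ]
[0. 0. 0.] [0. 6. 0.] -> [-0.081  0.06 ]
[0. 0. 0.] [0. 6. 0.] -> [-0.075  0.06 ]
[0. 0. 0.] [0. 6. 0.] -> [-0.069  0.06 ]
[0. 0. 0.] [0. 6. 0.] -> [-0.063  0.06 ]
[0.    0.    0.038] [1.3 6.  0. ] -> [-0.057  0.06 ]
[0.   0.   0.08] [2.7 6.1 0. ] -> [-0.051  0.059]
```

Request:
{"api": "apply_moves", "payload": {
  "targets": "0 0 0 1 6 0 0; 0 0 0 0 6 0 0; 0 0 0 0 6 0 0; 0 0 0 0 6 0 0; 0 0 0 0 6 0 0"
}}

```text
t: 3.87
ee_pos: [0.4085, -0.112, 0.0384]
tool_rot: [0.119, 0.993, -0.0, -0.0]
wrist_force: [0.5, -0.0, -0.2]
finger_gap: 0.006
gripper_force: 0.4
```

```bash
cat > look.py <<'E'
from h import *
from plant import vision
pose=np.load('pose.npy')
for n,(x0,y0,x1,y1) in(('top',(215,180,380,290)),('side',(270,185,400,300))):
    c=vision.camera(n);hsv=cv2.cvtColor(c['img'],cv2.COLOR_BGR2HSV);m=np.zeros(hsv.shape[:2],np.uint8);m[y0:y1,x0:x1]=1
    k=cv2.inRange(hsv,(8,140,120),(25,255,255))*m
    N,_,st,ce=cv2.connectedComponentsWithStats(k)
    for i in range(1,N):
        if st[i,4]>5: print(n,st[i,4],'cap track mm',(W2T(onplane(c,ce[i],.060),pose)[0]*1000).round(1))
E
python3 look.py; python3 plan.py 6 8
```

```text
side 12 cap track mm [ -21.8 -183.5]
side 24 cap track mm [-64.6  62.7]
t 3.97 tip track mm [-105.2   60.5] z 0.0383 head 0.001 F [ 0.3  0.2 -0.1] gap 0.004
virtual puck s 96.2 mm, off-track 0.5 mm lane [-0.069  0.06   0.   ]
[ 0.    -0.001  0.001] [-0.5  6.   0.3] -> [-0.063  0.06 ]
[0.    0.    0.043] [1.5 6.  0. ] -> [-0.057  0.06 ]
[0.   0.   0.08] [2.7 6.1 0. ] -> [-0.051  0.059]
[0.   0.   0.08] [2.7 6.1 0. ] -> [-0.045  0.058]
[0.   0.   0.08] [2.7 6.1 0. ] -> [-0.039  0.057]
[0.   0.   0.08] [2.7 6.1 0. ] -> [-0.033  0.055]
[0.   0.   0.08] [2.7 6.1 0. ] -> [-0.028  0.053]
[0.   0.   0.08] [2.7 6.1 0. ] -> [-0.023  0.05 ]
```

Request:
{"api": "apply_moves", "payload": {
  "targets": "0 0 0 0 6 0 0; 0 0 0.043 1.5 6 0 0; 0 0 0.08 2.9 6 0 0; 0 0 0.08 2.9 6 0 0; 0 0 0.08 2.9 6 0 0"
}}

```text
t: 4.38
ee_pos: [0.4079, -0.0804, 0.0384]
tool_rot: [0.26, 0.966, -0.0, -0.0]
wrist_force: [-0.6, -0.4, 0.6]
finger_gap: 0.007
gripper_force: 0.3
```

```bash
python3 look.py; python3 plan.py 6 5
```

```text
side 11 cap track mm [ -21.2 -184.1]
side 25 cap track mm [-35.3  61. ]
t 4.48 tip track mm [-74.5  68.5] z 0.0383 head -0.282 F [ 0.4 -0.   0.3] gap 0.005
virtual puck s 126.1 mm, off-track 1.4 mm lane [-0.039  0.057 -0.282]
[ 0.    -0.001  0.079] [1.5 6.8 0.3] -> [-0.033  0.055]
[0.   0.   0.08] [2.7 6.1 0. ] -> [-0.028  0.053]
[0.   0.   0.08] [2.7 6.1 0. ] -> [-0.023  0.05 ]
[0.   0.   0.08] [2.7 6.1 0. ] -> [-0.018  0.047]
[0.   0.   0.08] [2.7 6.1 0. ] -> [-0.013  0.043]
```

Request:
{"api": "apply_moves", "payload": {
  "targets": "0 0 0.08 1.5 6.5 0 0; 0 0 0.08 2.7 6 0 0; 0 0 0.08 2.7 6 0 0; 0 0 0.08 2.7 6 0 0; 0 0 0.08 2.7 6 0 0"
}}

```text
t: 4.9
ee_pos: [0.4176, -0.0492, 0.0384]
tool_rot: [0.446, 0.895, -0.0, -0.0]
wrist_force: [-0.3, -0.2, 0.6]
finger_gap: 0.01
gripper_force: 0.3
```

```bash
python3 look.py; python3 plan.py 6 6
```

```text
side 12 cap track mm [ -20.8 -183.8]
side 24 cap track mm [-7.7 47.7]
t 5.0 tip track mm [-42.1  66.1] z 0.0384 head -0.681 F [-0.1 -0.4 -0. ] gap 0.004
virtual puck s 155.3 mm, off-track 0.4 mm lane [-0.013  0.044 -0.671]
[ 0.   -0.    0.07] [3.1 5.9 0.4] -> [-0.009  0.04 ]
[0.   0.   0.08] [2.7 6.1 0. ] -> [-0.005  0.036]
[0.   0.   0.08] [2.7 6.1 0. ] -> [-0.001  0.031]
[ 0.     0.    -0.047] [-1.6  6.   0. ] -> [0.003 0.026]
[ 0.    0.   -0.08] [-2.7  6.1  0. ] -> [0.007 0.022]
[ 0.    0.   -0.08] [-2.7  6.1  0. ] -> [0.011 0.018]
```

Request:
{"api": "apply_moves", "payload": {
  "targets": "0 0 0.07 2.9 6 0 0; 0 0 0.08 2.7 6 0 0; 0 0 0.08 2.7 6 0 0; 0 0 -0.047 -1.6 6 0 0; 0 0 -0.08 -2.7 6 0 0"
}}

```text
t: 5.42
ee_pos: [0.4407, -0.0313, 0.0382]
tool_rot: [0.487, 0.873, -0.0, -0.0]
wrist_force: [-0.7, 0.1, -0.3]
finger_gap: 0.008
gripper_force: 0.2
```

```bash
python3 look.py; python3 plan.py 6 6
```

```text
side 12 cap track mm [ -20.8 -183.8]
side 23 cap track mm [11.5 25.1]
t 5.52 tip track mm [-19.7  47.1] z 0.0386 head -0.783 F [-0.5  0.4  0.5] gap 0.006
virtual puck s 185.4 mm, off-track 1.1 mm lane [ 0.007  0.022 -0.782]
[ 0.     0.    -0.081] [-1.7  6.5  0.6] -> [0.012 0.018]
[ 0.    0.   -0.08] [-2.7  6.1  0. ] -> [0.016 0.014]
[ 0.    0.   -0.08] [-2.7  6.1  0. ] -> [0.021 0.011]
[ 0.    0.   -0.08] [-2.7  6.1  0. ] -> [0.027 0.008]
[ 0.    0.   -0.08] [-2.7  6.1  0. ] -> [0.032 0.005]
[ 0.    0.   -0.08] [-2.7  6.1  0. ] -> [0.038 0.003]
```

Request:
{"api": "apply_moves", "payload": {
  "targets": "0 0 -0.08 -2 6.5 0 0; 0 0 -0.08 -2.7 6 0 0; 0 0 -0.08 -2.7 6 0 0; 0 0 -0.08 -2.7 6 0 0; 0 0 -0.08 -2.7 6 0 0"
}}

```text
t: 5.93
ee_pos: [0.4721, -0.0216, 0.0383]
tool_rot: [0.306, 0.952, -0.0, -0.0]
wrist_force: [-1.0, -0.6, -0.0]
finger_gap: 0.004
gripper_force: 0.3
```

```bash
python3 look.py; python3 plan.py 6 6
```

```text
side 12 cap track mm [ -20.8 -183.8]
side 26 cap track mm [34.1  5.6]
t 6.03 tip track mm [-2.4 19.3] z 0.0385 head -0.386 F [-0.2 -0.1  0.9] gap 0.004
virtual puck s 214.8 mm, off-track 0.3 mm lane [ 0.031  0.006 -0.39 ]
[ 0.     0.    -0.076] [-2.4  6.2  0.5] -> [0.037 0.004]
[ 0.    0.   -0.08] [-2.7  6.1  0. ] -> [0.043 0.002]
[ 0.    0.   -0.08] [-2.7  6.1  0. ] -> [0.049 0.001]
[ 0.    0.   -0.08] [-2.7  6.1  0. ] -> [0.055 0.   ]
[ 0.    0.   -0.07] [-2.3  6.1  0. ] -> [0.061 0.   ]
[0. 0. 0.] [-0.  6.  0.] -> [0.067 0.   ]
```

Request:
{"api": "apply_moves", "payload": {
  "targets": "0 0 -0.076 -2.5 6 0 0; 0 0 -0.08 -2.7 6 0 0; 0 0 -0.08 -2.7 6 0 0; 0 0 -0.08 -2.7 6 0 0; 0 0 -0.07 -2.3 6 0 0"
}}

```text
t: 6.45
ee_pos: [0.4968, -0.0008, 0.0383]
tool_rot: [0.118, 0.993, -0.0, -0.0]
wrist_force: [-0.5, -0.8, -0.4]
finger_gap: 0.007
gripper_force: 0.4
```

```bash
python3 look.py; python3 plan.py 6 3
```

```text
side 13 cap track mm [ -20.  -183.7]
side 32 cap track mm [62.3 -0.7]
t 6.55 tip track mm [23.8  0.5] z 0.0384 head -0.002 F [-1.2  0.   0.4] gap 0.004
virtual puck s 244.2 mm, off-track 0.5 mm lane [0.06 0.   0.  ]
[ 0.    -0.    -0.002] [-0.5  5.9  0.4] -> [0.066 0.   ]
[0. 0. 0.] [-0.  6.  0.] -> [0.072 0.   ]
[0. 0. 0.] [0. 6. 0.] -> [0.078 0.   ]
```

The puck has come round into the common lane at about (58, -2). Straight push from here.

Request:
{"api": "apply_moves", "payload": {
  "targets": "0 0 0 0 6 0 0; 0 0 0 0 6 0 0; 0 0 0 0 6 0 0; 0 0 0 0 6 0 0; 0 0 0 0 6 0 0"
}}

```text
t: 6.97
ee_pos: [0.5043, 0.0293, 0.0384]
tool_rot: [0.119, 0.993, -0.0, -0.0]
wrist_force: [0.3, -0.8, -0.6]
finger_gap: 0.003
gripper_force: 0.3
```

Request:
{"api": "apply_moves", "payload": {
  "targets": "0 0 0 0 6 0 0; 0 0 0 0 6 0 0; 0 0 0 0 6 0 0; 0 0 0 0 6 0 0; 0 0 0 0 6 0 0"
}}

```text
t: 7.38
ee_pos: [0.5115, 0.0585, 0.0384]
tool_rot: [0.119, 0.993, -0.0, -0.0]
wrist_force: [-0.2, -0.7, -0.5]
finger_gap: 0.009
gripper_force: 0.3
```

```bash
python3 look.py; python3 plan.py 6 3
```

```text
side 13 cap track mm [ -20.  -183.7]
side 22 cap track mm [123.9  -0.3]
t 7.48 tip track mm [84.7  0.3] z 0.0385 head 0.001 F [0.6 0.7 0.8] gap 0.004
virtual puck s 305.2 mm, off-track 0.3 mm lane [0.121 0.    0.   ]
[0.    0.    0.001] [-0.3  6.   0.5] -> [0.127 0.   ]
[0. 0. 0.] [-0.  6.  0.] -> [0.133 0.   ]
[0. 0. 0.] [0. 6. 0.] -> [0.139 0.   ]
```

Request:
{"api": "apply_moves", "payload": {
  "targets": "0 0 0 0 6 0 0; 0 0 0 0 6 0 0; 0 0 0 0 5 0 0; 0 0 0 0 4 0 0; 0 0 0 0 3 0 0"
}}

```text
t: 7.9
ee_pos: [0.5172, 0.0816, 0.0385]
tool_rot: [0.119, 0.993, -0.0, 0.0]
wrist_force: [-1.0, -0.9, 0.1]
finger_gap: 0.007
gripper_force: 0.3
```

Request:
{"api": "apply_moves", "payload": {
  "targets": "0 0 0 0 1.5 0 0; 0 0 0 0 1 0 0"
}}

```text
t: 8.07
ee_pos: [0.5178, 0.0838, 0.0385]
tool_rot: [0.119, 0.993, -0.0, 0.0]
wrist_force: [-0.8, -0.9, 0.4]
finger_gap: 0.004
gripper_force: 0.3
```

```bash
python3 look.py; python3 plan.py 1 1; python3 - <<'E'
from h import *
from plant import vision
c=vision.camera('side');cv2.imwrite('pics/s2.png',cv2.resize(c['img'][170:310,250:410],None,fx=4,fy=4,interpolation=cv2.INTER_CUBIC))
E
```

```text
side 12 cap track mm [ -20.8 -183.8]
side 14 cap track mm [147.9  -2. ]
t 8.17 tip track mm [110.4   0.3] z 0.0385 head -0.0 F [ 0.5 -0.5  1. ] gap 0.005
virtual puck s 331.0 mm, off-track 0.3 mm lane [0.147 0.    0.   ]
[ 0.  0. -0.] [-0.3  1.   0.5] -> [0.148 0.   ]
```

View pics/s2.png

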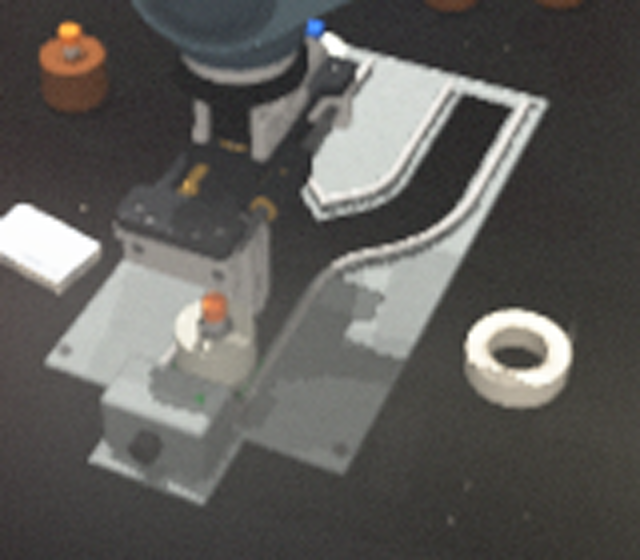

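Side crop: the puck at (215,340) stands upright between the green marks, close to the stop. I'll creep forward until I feel the stop.

Request:
{"api": "apply_moves", "payload": {
  "targets": "0 0 0 0 1 0 0; 0 0 0 0 1 0 0; 0 0 0 0 0 0 0"
}}

```text
t: 8.47
ee_pos: [0.5182, 0.0855, 0.0385]
tool_rot: [0.119, 0.993, -0.0, 0.0]
wrist_force: [0.1, -0.8, 0.0]
finger_gap: 0.007
gripper_force: 0.1
```

Request:
{"api": "apply_moves", "payload": {
  "targets": "0 0 0 0 1 0 0; 0 0 0 0 0 0 0"
}}

```text
t: 8.63
ee_pos: [0.5184, 0.0865, 0.0385]
tool_rot: [0.119, 0.993, 0.0, 0.0]
wrist_force: [0.1, -0.9, -0.5]
finger_gap: 0.005
gripper_force: 0.2
```

Request:
{"api": "apply_moves", "payload": {
  "targets": "0 0 0 0 0.7 0 0; 0 0 0 0 0 0 0"
}}

```text
t: 8.8
ee_pos: [0.5186, 0.0872, 0.0385]
tool_rot: [0.119, 0.993, -0.0, 0.0]
wrist_force: [-0.2, -0.4, 0.5]
finger_gap: 0.003
gripper_force: 0.2
```

Request:
{"api": "apply_moves", "payload": {
  "targets": "0 0 0 0 0.7 0 0; 0 0 0 0 0 0 0"
}}

```text
t: 8.97
ee_pos: [0.5188, 0.0879, 0.0385]
tool_rot: [0.119, 0.993, 0.0, 0.0]
wrist_force: [-0.6, -0.2, 0.0]
finger_gap: 0.007
gripper_force: 0.2
```

Request:
{"api": "apply_moves", "payload": {
  "targets": "0 0 0 0 0.7 0 0; 0 0 0 0 0 0 0"
}}

```text
t: 9.13
ee_pos: [0.5189, 0.0886, 0.0385]
tool_rot: [0.119, 0.993, 0.0, 0.0]
wrist_force: [-0.8, -0.1, -0.0]
finger_gap: 0.006
gripper_force: 0.2
```

Request:
{"api": "apply_moves", "payload": {
  "targets": "0 0 0 0 0.7 0 0; 0 0 0 0 0 0 0"
}}

```text
t: 9.3
ee_pos: [0.519, 0.089, 0.0385]
tool_rot: [0.119, 0.993, -0.0, -0.0]
wrist_force: [-1.2, -2.2, 0.8]
finger_gap: 0.003
gripper_force: 1.2
```

```bash
python3 look.py; python3 plan.py 1 1
```

```text
side 12 cap track mm [ -20.8 -183.8]
side 14 cap track mm [154.   -2.1]
t 9.4 tip track mm [115.9   0.3] z 0.0385 head -0.0 F [-0.7 -2.8 -0.1] gap 0.007
virtual puck s 336.4 mm, off-track 0.3 mm lane [0.152 0.    0.   ]
[-0. -0. -0.] [-0.3  0.9  0.5] -> [0.153 0.   ]
```

The force has risen to about 2.5 N along the lane, so the puck is against the stop. Withdrawing straight back, then up.

Request:
{"api": "apply_moves", "payload": {
  "targets": "0 0 0 0 -3 0 0; 0 0 0 0 -8 0 0; 0 0 0 0 -14 0 0; 0 0 0 0 -15 0 0; 0 0 0 0 0 -15 0"
}}

```text
t: 9.82
ee_pos: [0.5068, 0.0488, 0.051]
tool_rot: [0.12, 0.993, -0.0, -0.003]
wrist_force: [0.3, -0.0, 1.2]
finger_gap: 0.007
gripper_force: 0.0
```

Request:
{"api": "apply_moves", "payload": {
  "targets": "0 0 0 0 0 -30 0; 0 0 0 0 0 -35 0; 0 0 0 0 0 -35 0; 0 0 0 0 -35 -20 0; 0 0 0 0 -35 0 0"
}}

```text
t: 10.23
ee_pos: [0.496, -0.0185, 0.1793]
tool_rot: [0.117, 0.993, -0.001, 0.005]
wrist_force: [1.0, -0.4, -0.4]
finger_gap: 0.005
gripper_force: 0.0
```

Request:
{"api": "apply_moves", "payload": {
  "targets": "0 0 0 0 -35 0 0; 0 0 0 0 -35 0 0; 0 0 0 0 -35 0 0; 0 0 0 0 0 0 0; 0 0 0 0 0 0 0"
}}

```text
t: 10.65
ee_pos: [0.4678, -0.121, 0.1735]
tool_rot: [0.121, 0.993, 0.0, 0.0]
wrist_force: [-0.2, 0.5, -0.1]
finger_gap: 0.004
gripper_force: 0.0
```

```bash
python3 look.py; python3 - <<'E'
from h import *
from plant import vision,ctrl
print(ctrl.get_obs()['t'],ctrl.get_obs()['wrist_force'])
a=[vision.camera(n)['img'] for n in('top','side')]
s=lambda i:cv2.resize(i,None,fx=2.4,fy=2.4,interpolation=cv2.INTER_CUBIC)
cv2.imwrite('pics/fin.png',np.hstack([s(a[0][170:310,210:370]),s(a[1][170:310,250:410])]))
E
```

```text
top 21 cap track mm [149.4  -1.5]
side 11 cap track mm [ -21.2 -184.1]
10.75 [ 1.00091247 -0.15827012 -0.47305365]
```

View pics/fin.png

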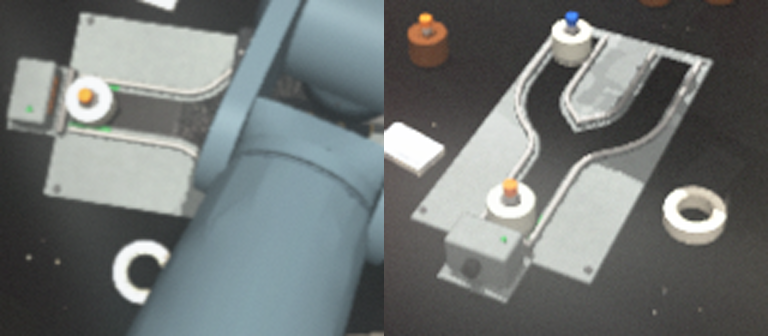

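The final view shows the orange carrier upright against the stop, at (88,98) in the left half and track (149.4, -1.5). The blue carrier, tape and carton are where they were, and the hand is clear.

```bash
python3 -c "
from plant import workorder
print(workorder.job_done())"
```

```text
the job is handed in; nothing more can be done
None
```

The orange-capped carrier was pushed along its lane and stands upright against the stop, the hand is clear, the blue carrier, tape and carton look untouched, and the job is handed in; no verdict came back.

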